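Set the flanged collar on the grinding-wheel arbor

ROBOT

A 6-joint arm with a two-finger parallel gripper is mounted at the origin on a cart in front of the work surface, level with it; the furniture and walls round the work are solid. World frame = base frame: x ahead of the robot, y to its left, z up, the work surface at z = 0. Lengths are in m, angles in rad, forces in N, time in s.
With the tool pointing down it reaches from about 0.35 to 0.775 m from the base axis. Payload 7.3 kg.
Tool frame: the origin (TCP) lies at the centre of the arm's flange, where the gripper is bolted on; the fingertips stand 178 mm ahead of it and the grasp point (between the pads) lies 159 mm ahead of it; z points along the fingers, y is the line along which they close (so a half turn about z gives the same grasp; the last joint's range is limited). The gripper opens to 92 mm and grips with 3 to 60 N. Pads are 19 mm wide; open, the fingers measure 130 mm over their backs; the gripper's body (75 mm by 190 mm) begins 47 mm behind the grasp point.
Start: joints at [-1.318, 0.342, 1.524, -0, 1.275, -0.146], TCP at [0.204, -0.484, 0.405] pointing down, gripper open.
Joint ranges: [-2.53, 2.53], [-0.77, 2.02], [0.04, 2.7], [-1, 4.14], [0.28, 2.66], [-3.11, 3.11]. Speed limits (rad/s): [2.57, 2.57, 3.14, 3.14, 3.14, 3.14].

INTERFACE

Orientations are given as [roll, pitch, yaw] about the fixed x, y, z axes, in that order (R = Rz(yaw) Ry(pitch) Rx(roll)).
In Python, from cell import telemetry, vision, ticket gives the robot as it stands.
- The arm moves only by the shell command python3 -m crank 'ROWS' [FORCE]. ROWS is JSON, a list of rows, each a list of 5 numbers: the gripper command: -1 is shut, 1 is fully open, values between are in proportion, then the shift along the tool's x, y, z in mm, then the turn about the tool's z in rad. In form: [[fingers, dx, dy, dz, roll], ...]. A call has 1 to 12 rows; each row is the pose to reach, as a shift and turn from the pose commanded when the call began, along the tool's axes at that moment; what a row does not reach only later rows make up. A row lasts 1/12 s, in which the tool goes at most 41.7 mm and 7.16 degrees, less where a joint would pass 70% of its speed; a pose out of reach is approached as far as the arm can. A call with a gripper value outside its range is refused whole. The fingers move at their own pace and stop on an object; FORCE is the grip in N (left out, the last holds). Time passes only in rows, so rows that repeat a pose let the fingers close. It gives the time, the measured TCP pose, the force, the opening and the grip force at its end, in the units of the state.
- telemetry.observe(): the state, without advancing time (a new reading comes with each control period).
- vision.read_camera(name): name is "scene" or "side" or "wrist"; returns (picture, depth): 420x560x3 uint8, red, green, blue; 420x560 float32, m along the optical axis (not along the pixel's ray), 0 where there is no reading.
- vision.get_calibration(name): a dict with "camera_matrix" (3x3 intrinsics, pixels), "dist" ([k1, k2, p1, p2, k3] as OpenCV has them; the pictures are not rectified), "rvec" (rotation vector, rad) and "tvec" (3), from world to camera coordinates, as OpenCV has them. Camera axes: x right, y down, z forward; pixel columns grow to the right and rows downward; lengths in m; the calibration is good to about 2 mm. A picture is of the moment at which its call begins: read the wrist's pose just before it. get_calibration takes no time and is no camera call; for the wrist camera it gives the pose at the moment of the call.
- ticket.hand_in(): hands the job in; it is judged then, once.
The state is a dict: "time": time; "qpos": joint angles; "qvel": joint speeds; "joint_efforts": joint torques, N m; "tool_pos": TCP position; "tool_rot": TCP orientation; "contact_force": force on the tool from outside, world axes, zero at the start; "torque": the same for the moment, N m; "opening": finger opening in m; "grip_force": force on a finger pad.
Only numpy, scipy, OpenCV 4.12 (cv2) and the standard library are available. Lean on these libraries where they do the work, as an engineer would, in place of code of your own. Each camera call takes 0.05 s, during which the arm holds its last target. There are 200 camera calls.

TASK

On the green assembly stand a grinding wheel lies flat round an upright steel rod. Pick up the brass flanged collar that is bored right through, lower it over the rod, flange down and square, all the way until its flange lies flat on the red washer on the wheel, and let go; lower it in the gripper, do not drop it. Leave the dark steel blank, which has no bore, where it is.

Things in the scene. Friction and masses are not known exactly. Their poses are not given: they have to be found in the camera images.
- collar_hub (a point): Brass flanged collar, standing on its flange on the work surface, 60 mm high in all: round flange 64 mm across and 12 mm thick at the bottom, above it a round hub 46 mm across (wall 6 mm) with a bore 34 mm across right through. Turned about its own z, so any yaw is alike. This point is on its axis, half-way up the hub: 36 mm above its underside, 24 mm below its top; grip the hub here. 250 g (varies).
- blank_hub (a point): Dark steel blank of the same outer shape and size, but solid: no bore in its top. It and the collar may have changed places. This point is on its axis, 36 mm above its underside. Not to be moved.
- seat (a point): Centre of the top of the wheel pack on the fixed assembly stand, z up: a red washer 72 mm across lying on a grey grinding wheel 104 mm across, on a green round foot 120 mm across. It is level, 32 mm above the work surface. The collar's underside comes to rest here, so collar_hub then stands 36 mm above this point.
- rod_tip (a point): Top end of the upright steel rod of the stand, 14 mm in diameter with a tapered tip, straight above seat by 75 mm (107 mm above the work surface). The bore clears the rod by 10 mm all round. When the collar is seated the rod stands out 15 mm above it, between the fingers.

How it is judged:
On the way:
1. the collar, held in the fingers and within 10 degrees of upright, has been lowered over the rod to within 15 mm of its seat (contact force between the fingers and collar above 1 N and horizontal distance between collar_hub and seat below 0.015 m and z of collar_hub in the frame of seat below 0.051 m and angle between collar_hub's own z axis and vertical below 0.175 rad), for 0.1 s.
At the end, for the whole second after the job is handed in: The collar is on the rod, flange down, its underside within 4 mm of the washer, its axis within 15 mm of the rod's and within 10 degrees of vertical, released and at rest; the blank has stayed where it was (horizontal distance between collar_hub and seat below 0.015 m and z of collar_hub in the frame of seat between 0.032 and 0.04 m and angle between collar_hub's own z axis and vertical below 0.175 rad and linear speed of collar below 0.02 m/s); the robot touches nothing.
It fails at once if the blank was moved more than 20 mm or tipped (distance of blank_hub from where it was at the start of the episode above 0.02 m or angle between blank_hub's own z axis and vertical above 0.35 rad).
It also fails if it takes over 38 s, if anything falls off the work surface, if the arm or the gripper's body presses on something with over 40 N, if the wrist force passes 120 N, or if a joint passes its speed limit or range.

## Working session

There is one attempt and no reset: what is moved stays moved. The work goes in short steps, Python scripts to look and compute and a shell command to move; the robot and the scene stay as the last step left them, time stands still between calls to the robot, and variables do not carry over. Pictures are saved under pics/ and viewed, at most 10 in all, crops included, and the job is handed in when it is done.

```bash
mkdir -p pics; ls; python3 - <<'E'
from cell import telemetry, vision
import cv2,numpy as np
print(telemetry.observe())
ims=[]
for n in("scene","side"):
    p,d=vision.read_camera(n); np.savez(f'pics/{n}0.npz',p=p,d=d)
    cv2.imwrite(f'pics/{n}0.png',p[:,:,::-1]); print(n,vision.get_calibration(n))
E
```

```text
pics
{'time': 0.0, 'qpos': array([-1.31799673e+00,  3.42723745e-01,  1.52501965e+00, -1.84103060e-05,
        1.27540957e+00, -1.46011979e-01]), 'qvel': array([-0.00050248, -0.00016518, -0.00094688,  0.00238258, -0.00073055,
        0.00135525]), 'joint_efforts': array([ 8.18914286e-04, -4.31237590e+01, -2.44215095e+01,  7.18236342e-02,
        5.59822388e-02, -1.62210345e-04]), 'tool_pos': array([ 0.20384739, -0.48365955,  0.40404331]), 'tool_rot': array([-3.14004638e+00, -2.09598457e-04,  3.98816787e-01]), 'contact_force': array([ 0.53935548,  0.31264169, -0.04668126]), 'torque': array([-0.03704317,  0.02620035,  0.02735404]), 'grip_force': 0.0, 'opening': 0.091775236803912}
scene {'camera_matrix': array([[454.52669672,   0.        , 276.75298486],
       [  0.        , 454.52669672, 201.99041658],
       [  0.        ,   0.        ,   1.        ]]), 'dist': array([-0.12269939,  0.        ,  0.        ,  0.        ,  0.        ]), 'rvec': array([ 0.86924817, -2.41367869,  1.17298657]), 'tvec': array([0.3910902 , 0.28170764, 0.64394215])}
side {'camera_matrix': array([[383.96959407,   0.        , 277.96153039],
       [  0.        , 383.96959407, 212.23685085],
       [  0.        ,   0.        ,   1.        ]]), 'dist': array([-0.10287516,  0.        ,  0.        ,  0.        ,  0.        ]), 'rvec': array([ 1.98461116, -0.29756357,  0.15760387]), 'tvec': array([-0.49509357,  0.17305406,  0.76878762])}
```

View pics/scene0.png

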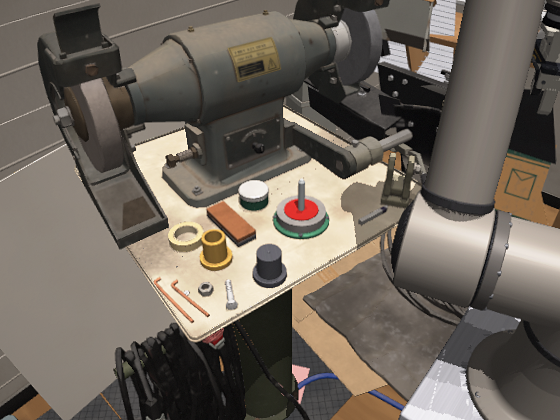

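View pics/side0.png

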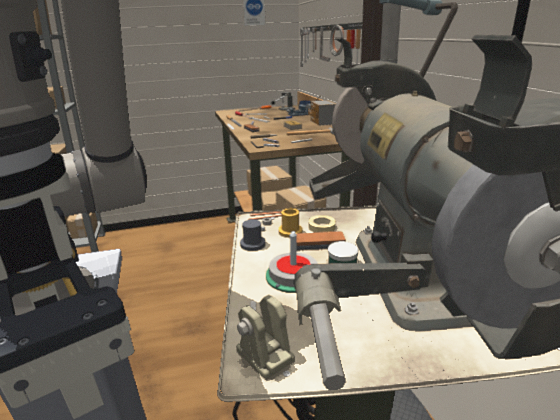

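The scene view shows the collar with its bore at about (213,250), the blank at (268,262), and the stand with the red washer at (302,212). In the side view they are at (290,222), (252,235) and (293,265). A big grinder stands behind them.

```bash
cat > h.py <<'E'
import numpy as np,cv2
from cell import vision
def ray(c,uv):
    R=cv2.Rodrigues(c['rvec'])[0]
    n=cv2.undistortPoints(np.array(uv,float).reshape(-1,1,2),c['camera_matrix'],c['dist'])[:,0]
    d=np.c_[n,np.ones(len(n))]@R
    return -R.T@c['tvec'],d
def onplane(c,uv,z):
    o,d=ray(c,uv); return o+d*((z-o[2])/d[:,2])[:,None]
def cloud(c,dep,mask):
    v,u=np.nonzero(mask&(dep>0)); o,d=ray(c,np.c_[u,v]); return o+d*dep[v,u][:,None]
def circ(P):
    A=np.c_[2*P[:,:2],np.ones(len(P))]; s=np.linalg.lstsq(A,(P[:,:2]**2).sum(1),rcond=None)[0]
    return s[:2],np.sqrt(s[2]+s[0]**2+s[1]**2)
E
python3 - <<'E'
from h import *
boxes={'scene':dict(collar=(195,225,240,275),blank=(248,240,292,290),stand=(270,175,335,240)),'side':dict(collar=(276,206,304,237),blank=(238,218,268,250),stand=(262,230,325,292))}
for n in boxes:
    f=np.load(f'pics/{n}0.npz');p,d=f['p'],f['d'];c=vision.get_calibration(n)
    hsv=cv2.cvtColor(p,cv2.COLOR_RGB2HSV);H,S,V=[hsv[...,i].astype(int) for i in range(3)]
    for k,(a,b,e,g) in boxes[n].items():
        m=np.zeros(d.shape,bool);m[b:g,a:e]=1
        if k=='collar': m&=(H>10)&(H<28)&(S>130)
        if k=='blank': m&=(V<110)
        if k=='stand': m&=((H<8)|(H>172))&(S>150)
        P=cloud(c,d,m)
        if k=='stand':
            t=np.argwhere(m)[:,::-1]; cn=cv2.convexHull(t.astype(np.int32))[:,0]
            Q=onplane(c,cn,.032); print(n,k,len(P),P.mean(0),circ(Q))
        else:
            for lo,hi in((.018,.052),(.055,.065),(.005,.014)):
                q=P[(P[:,2]>lo)&(P[:,2]<hi)]
                if len(q)>10: print(n,k,lo,len(q),q.mean(0),circ(q))
    P=cloud(c,d,np.ones(d.shape,bool)); 
    if n=='scene': np.save('pics/cl.npy',P)
P=np.load('pics/cl.npy')
# obstacle height map 
for x in np.arange(.3,.95,.05):
    print('%.2f'%x,[ '%3d'%(1000*max(0,np.max(q[:,2]))) if len(q:=P[(abs(P[:,0]-x)<.025)&(abs(P[:,1]-y)<.025)]) else ' --' for y in np.arange(-.35,.5,.05)])
print(np.arange(-.35,.5,.05).round(2))
E
```

```text
scene collar 0.018 577 [0.57641161 0.09105314 0.03338477] (array([0.58211689, 0.08067323]), np.float64(0.03884893227342941))
scene collar 0.055 188 [0.57346665 0.10827376 0.05923541] (array([0.57621807, 0.10656881]), np.float64(0.019030362045419046))
scene collar 0.005 274 [0.56508513 0.11527815 0.01107185] (array([0.58279724, 0.10074996]), np.float64(0.03332728527410259))
scene blank 0.018 321 [0.45743199 0.08496972 0.03514733] (array([0.46953769, 0.07216168]), np.float64(0.022161691143381654))
scene blank 0.055 106 [0.46355551 0.07785686 0.05901938] (array([0.46745515, 0.07430278]), np.float64(0.01898134838295052))
scene blank 0.005 232 [0.45998252 0.08488223 0.01087391] (array([0.48585336, 0.06009397]), np.float64(0.044175625311077764))
scene stand 491 [ 0.51828485 -0.08585381  0.03272121] (array([ 0.52083155, -0.08922124]), np.float64(0.03518713495235034))
side collar 0.018 235 [0.57535595 0.08764056 0.03532996] (array([0.58361094, 0.08188974]), np.float64(0.024252198433957938))
side collar 0.055 80 [0.57760693 0.102624   0.05801248] (array([0.57775887, 0.10433317]), np.float64(0
[... 1664 characters left out ...]
358', '353', '348', '338', '330', ' 26', ' 22', '470', '467', '110', '  0', '  0', ' --', ' --']
0.75 ['332', '359', '368', '361', '360', '360', '359', '344', '321', '402', '469', '470', '395', '  0', ' --', ' --', ' --']
0.80 [' --', ' --', '353', '356', '357', '362', '368', '343', '327', '403', '334', '410', ' --', ' --', ' --', ' --', ' --']
0.85 [' --', ' --', ' --', ' --', ' --', '132', '348', '331', '318', '316', '412', '413', ' --', ' --', ' --', ' --', ' --']
0.90 [' --', ' --', ' --', ' --', ' --', '  0', ' 26', ' 31', '  0', ' --', '291', '409', ' --', ' --', ' --', ' --', ' --']
[-0.35 -0.3  -0.25 -0.2  -0.15 -0.1  -0.05 -0.    0.05  0.1   0.15  0.2
  0.25  0.3   0.35  0.4   0.45]
```

```bash
python3 - <<'E'
from h import *
P=np.load('pics/cl.npy')
f=np.load('pics/side0.npz');P=np.r_[P,cloud(vision.get_calibration('side'),f['d'],np.ones(f['d'].shape,bool))]
def fp(c,ang,l0,l1,w,zmin):
    q=P[:,:2]-c; a=np.deg2rad(ang); s=abs(q@[np.cos(a),np.sin(a)]); t=abs(q@[-np.sin(a),np.cos(a)])
    m=(s>l0)&(s<l1)&(t<w)&(P[:,2]>zmin)&(P[:,2]<.6); return m.sum()
for ang in range(0,180,10):
    print(ang,'collar fing',fp([.579,.103],ang,.034,.07,.014,.016),'body',fp([.579,.103],ang,0,.105,.045,.08),
     'stand fing',fp([.521,-.090],ang,.02,.07,.014,.045),'body',fp([.521,-.090],ang,0.02,.105,.045,.108))
x=np.load('pics/cl.npy')
E
```

```text
0 collar fing 97 body 113 stand fing 0 body 0
10 collar fing 107 body 133 stand fing 0 body 0
20 collar fing 76 body 150 stand fing 0 body 0
30 collar fing 35 body 134 stand fing 0 body 0
40 collar fing 0 body 170 stand fing 0 body 0
50 collar fing 0 body 108 stand fing 0 body 0
60 collar fing 1 body 50 stand fing 0 body 0
70 collar fing 66 body 0 stand fing 0 body 0
80 collar fing 119 body 0 stand fing 0 body 0
90 collar fing 155 body 0 stand fing 0 body 0
100 collar fing 135 body 0 stand fing 0 body 0
110 collar fing 102 body 0 stand fing 0 body 0
120 collar fing 48 body 0 stand fing 0 body 0
130 collar fing 10 body 0 stand fing 0 body 0
140 collar fing 0 body 0 stand fing 0 body 0
150 collar fing 17 body 0 stand fing 0 body 0
160 collar fing 55 body 0 stand fing 0 body 0
170 collar fing 92 body 0 stand fing 0 body 0
```

```bash
python3 - <<'E'
from cell import telemetry
from scipy.spatial.transform import Rotation as R
import numpy as np
s=telemetry.observe();M=R.from_euler('xyz',s['tool_rot']).as_matrix();print(M.round(3))
for n,p in dict(collar=[.579,.103,.30],stand=[.521,-.09,.35]).items(): print(n,(M.T@(np.array(p)-s['tool_pos'])*1000).round())
E
```

```text
[[ 0.922  0.388 -0.   ]
 [ 0.388 -0.922  0.001]
 [ 0.    -0.001 -1.   ]]
collar [ 573. -395.  105.]
stand [ 445. -240.   55.]
```

```bash
python3 -m crank '[[1,20,-14,0,-0.04],[1,52,-36,0,-0.08],[1,85,-58,0,-0.12],[1,118,-81,0,-0.16],[1,151,-104,0,-0.2],[1,184,-127,0,-0.24],[1,217,-150,0,-0.28],[1,250,-172,0,-0.32],[1,283,-195,0,-0.36],[1,316,-218,0,-0.40],[1,349,-240,0,-0.44],[1,380,-262,0,-0.47]]'; python3 - <<'E'
from cell import telemetry
from scipy.spatial.transform import Rotation as R
import numpy as np
s=telemetry.observe();M=R.from_euler('xyz',s['tool_rot']).as_matrix();print(M.round(3))
print((M.T@(np.array([.579,.103,.33])-s['tool_pos'])*1000).round())
E
```

```text
time: 1.1
tool_pos: [0.453, -0.0927, 0.4046]
tool_rot: [-3.141, 0.0, 0.871]
contact_force: [1.2, -1.2, 0.1]
opening: 0.0919
grip_force: 0.0
[[ 0.644  0.765 -0.   ]
 [ 0.765 -0.644 -0.   ]
 [-0.    -0.    -1.   ]]
[231. -30.  75.]
```

```bash
python3 -m crank '[[1,25,-4,0,0],[1,60,-8,8,0],[1,98,-13,20,0],[1,136,-18,35,0],[1,170,-22,50,0],[1,200,-26,63,0],[1,222,-29,71,0],[1,231,-30,75,0],[1,231,-30,75,0],[1,231,-30,75,0]]'; python3 - <<'E'
from cell import telemetry,vision
import cv2,numpy as np
s=telemetry.observe();c=vision.get_calibration('wrist');p,d=vision.read_camera('wrist')
np.savez('pics/w1.npz',p=p,d=d,**c,tp=s['tool_pos'],tr=s['tool_rot']);cv2.imwrite('pics/w1.png',p[:,:,::-1])
E
```

```text
time: 1.93
tool_pos: [0.5783, 0.1006, 0.3294]
tool_rot: [-3.141, 0.001, 0.869]
contact_force: [-0.0, 0.1, -0.2]
opening: 0.0918
grip_force: 0.0
```

View pics/w1.png

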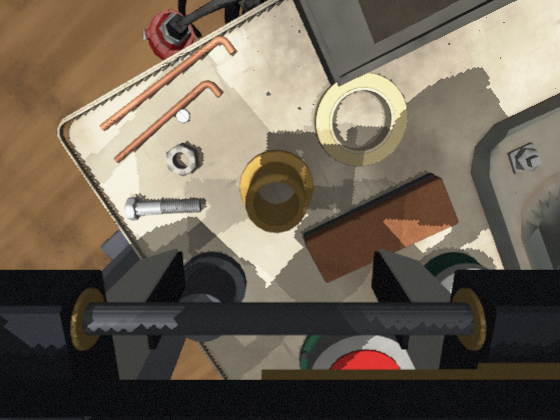

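The wrist view shows the collar at about (277,192), the brass top rim centred near (277,203), the blank at (212,280) and part of the washer at (368,365).

```bash
python3 - <<'E'
from h import *
from scipy.spatial.transform import Rotation as R
f=np.load('pics/w1.npz');p,d=f['p'],f['d'];c={k:f[k] for k in('camera_matrix','dist','rvec','tvec')}
hsv=cv2.cvtColor(p,cv2.COLOR_RGB2HSV);H,S,V=[hsv[...,i].astype(int) for i in range(3)]
m=np.zeros(d.shape,bool);m[145:238,232:320]=1;m&=(H>12)&(H<28)&(S>150)
P=cloud(c,d,m)
for lo,hi in((.056,.066),(.007,.015),(.02,.05)):
    q=P[(P[:,2]>lo)&(P[:,2]<hi)]; print(lo,len(q),q.mean(0),circ(q),q.min(0),q.max(0))
t=P[(P[:,2]>.056)]; h=cv2.convexHull((t[:,:2]*1e4).astype(np.int32))[:,0]/1e4; print('rim',circ(h))
mb=np.zeros(d.shape,bool);mb[245:310,185:255]=1
B=cloud(c,d,mb);B=B[(B[:,2]>.056)&(B[:,2]<.066)];print('blank',len(B),B.mean(0) if len(B) else'')
M=R.from_euler('xyz',f['tr']).as_matrix();ctr=np.r_[circ(h)[0],.04+.159]
print(M.T@(ctr-f['tp'])*1000)
# what is close to fingers (tool frame), z above 16mm
A=cloud(c,d,np.ones(d.shape,bool));T=(A-ctr)@M
k=(abs(T[:,0])<.02)&(abs(T[:,1])<.09)&(A[:,2]>.016)&(A[:,2]<.1);print(np.histogram(T[k,1],np.arange(-.09,.095,.01)))
E
```

```text
0.056 458 [0.58065933 0.10751598 0.05974398] (array([0.57988768, 0.1072114 ]), np.float64(0.019530350856644462)) [0.55848411 0.08529897 0.05604287] [0.60156201 0.12883021 0.06162727]
0.007 339 [0.59482609 0.10981507 0.01195991] (array([0.58419214, 0.10752499]), np.float64(0.023603026382563633)) [0.55208618 0.07808637 0.00708914] [0.61068169 0.13711718 0.01460371]
0.02 321 [0.57881708 0.10564721 0.03589807] (array([0.58231713, 0.10626939]), np.float64(0.020047042335095723)) [0.56205422 0.05267368 0.02003851] [0.60200689 0.12905529 0.0499758 ]
rim (array([0.57976361, 0.10693745]), np.float64(0.021820463361362556))
blank 322 [0.48470603 0.08563138 0.05943954]
[  5.92939803  -2.92331803 130.43848191]
(array([  0,   0,   0,   0,   0,   0,  73, 665, 407, 406, 664,  78,   0,
         0,   0,   3,  48, 132]), array([-9.00000000e-02, -8.00000000e-02, -7.00000000e-02, -6.00000000e-02,
       -5.00000000e-02, -4.00000000e-02, -3.00000000e-02, -2.00000000e-02,
       -1.00000000e-02, -4.16333634e-17,  1.00000000e-02,  2.00000000e-02,
        3.00000000e-02,  4.00000000e-02,  5.00000000e-02,  6.00000000e-02,
        7.00000000e-02,  8.00000000e-02,  9.00000000e-02]))
```

```bash
python3 -m crank '[[0.5,6,-3,0,0],[0.5,6,-3,15,0],[0.5,6,-3,40,0],[0.5,6,-3,65,0],[0.5,6,-3,88,0],[0.5,6,-3,106,0],[0.5,6,-3,118,0],[0.5,6,-3,126,0],[0.5,6,-3,130,0],[0.5,6,-3,130,0],[0.5,6,-3,130,0]]' 30 && python3 -m crank '[[0,0,0,0,0],[-0.3,0,0,0,0],[-1,0,0,0,0],[-1,0,0,0,0],[-1,0,0,0,0],[-1,0,0,0,0],[-1,0,0,0,0],[-1,0,0,0,0]]' 30
```

```text
time: 2.9
tool_pos: [0.5806, 0.1074, 0.2006]
tool_rot: [3.14, -0.001, 0.869]
contact_force: [0.7, 0.6, 0.5]
opening: 0.0691
grip_force: 0.0
time: 3.57
tool_pos: [0.5804, 0.1074, 0.2002]
tool_rot: [3.141, -0.001, 0.869]
contact_force: [0.4, -0.9, 5.5]
opening: 0.0456
grip_force: 30.0
```

```bash
python3 -m crank '[[-1,0,0,-10,0],[-1,0,0,-35,0],[-1,0,0,-65,0],[-1,0,0,-95,0],[-1,0,0,-125,0],[-1,-8,3,-145,0],[-1,-25,11,-150,0],[-1,-50,22,-150,0],[-1,-80,35,-150,0],[-1,-110,48,-150,0],[-1,-140,61,-150,0],[-1,-165,72,-150,0]]' && python3 -m crank '[[-1,-15,6,0,0],[-1,-22,9,0,0],[-1,-24,10,0,0],[-1,-24,10,0,0],[-1,-24,10,0,0],[-1,-24,10,0,0]]';  python3 - <<'E'
from cell import telemetry,vision
import cv2,numpy as np
for n in('wrist','side','scene'):
    s=telemetry.observe();c=vision.get_calibration(n);p,d=vision.read_camera(n)
    np.savez(f'pics/{n}2.npz',p=p,d=d,**c,tp=s['tool_pos'],tr=s['tool_rot'])
    q=p[120:330,180:420] if n!='wrist' else p
    if n!='wrist': q=cv2.resize(q,None,fx=2,fy=2)
    cv2.imwrite(f'pics/{n}2.png',q[:,:,::-1])
E
```

```text
time: 4.57
tool_pos: [0.5273, -0.0665, 0.3494]
tool_rot: [-3.14, 0.001, 0.869]
contact_force: [1.7, -0.7, -4.1]
opening: 0.0461
grip_force: 30.0
time: 5.07
tool_pos: [0.521, -0.0887, 0.3496]
tool_rot: [-3.141, -0.0, 0.87]
contact_force: [-0.3, 0.0, -3.2]
opening: 0.0459
grip_force: 30.0
```

View pics/side2.png

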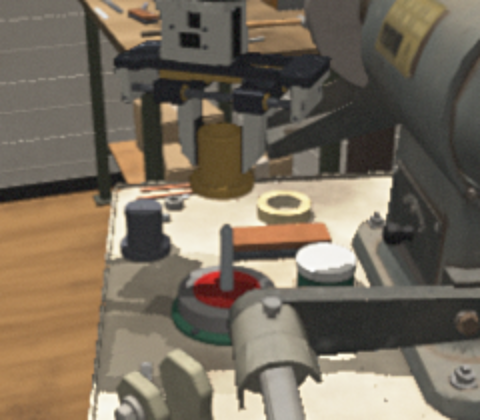

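View pics/scene2.png

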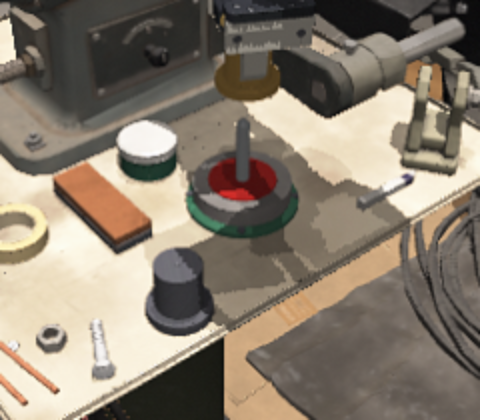

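```bash
python3 - <<'E'
from h import *
for n,tip in(('side',(293.5,232.5)),('scene',(301,180.5))):
    f=np.load(f'pics/{n}2.npz');p,d=f['p'],f['d'];c={k:f[k] for k in('camera_matrix','dist','rvec','tvec')}
    hsv=cv2.cvtColor(p,cv2.COLOR_RGB2HSV);H,S,V=[hsv[...,i].astype(int) for i in range(3)]
    m=(H>12)&(H<28)&(S>130);P=cloud(c,d,m)
    k=(abs(P[:,0]-.521)<.06)&(abs(P[:,1]+.09)<.06)&(P[:,2]>.13)&(P[:,2]<.23);P=P[k]
    print(n,len(P),'z',np.percentile(P[:,2],[1,99]))
    q=P[(P[:,2]<.158)];print('flange',len(q),circ(q));q=P[P[:,2]>.170];print('hub',len(q),circ(q))
    print('tip',onplane(c,[tip],.107))
    mr=((H<8)|(H>172))&(S>150);Q=cloud(c,d,mr);kk=(abs(Q[:,0]-.521)<.06)&(abs(Q[:,1]+.09)<.06)&(abs(Q[:,2]-.032)<.008);Q=Q[kk]
    h=cv2.convexHull((Q[:,:2]*1e4).astype(np.int32))[:,0]/1e4;print('washer',circ(h))
    G=cloud(c,d,(V>0));kk=(abs(G[:,0]-.521)<.03)&(abs(G[:,1]+.09)<.03)&(G[:,2]>.045)&(G[:,2]<.1);G=G[kk];print('rod surf',len(G),np.median(G,0),'view',(-cv2.Rodrigues(c['rvec'])[0].T@c['tvec']).round(2))
E
```

```text
side 821 z [0.15335828 0.20936649]
flange 68 (array([ 0.51834799, -0.08896123]), np.float64(0.03161178449717887))
hub 524 (array([ 0.51697327, -0.09186771]), np.float64(0.01984023642026622))
tip [[ 0.52392878 -0.09253742  0.107     ]]
washer (array([ 0.52295999, -0.08974214]), np.float64(0.03456211760655253))
rod surf 154 [ 0.51983976 -0.09476986  0.07428934] view [ 0.31 -0.74  0.47]
scene 426 z [0.15274665 0.19179736]
flange 74 (array([ 0.5162932 , -0.08842194]), np.float64(0.030322676222686255))
hub 91 (array([ 0.51660782, -0.08887086]), np.float64(0.022184832982816195))
tip [[ 0.51882124 -0.08588926  0.107     ]]
washer (array([ 0.52103847, -0.08855758]), np.float64(0.03537653479821011))
rod surf 147 [ 0.51800892 -0.08551119  0.07270629] view [0.07 0.5  0.62]
```

The collar hangs upright over the rod. The side view has the rod tip at about (293,232), and the scene view at (301,180). The collar needs a shift of about 4 mm, and then I lower it.

```bash
python3 -m crank '[[-1,2,3,0,0],[-1,2,3,10,0],[-1,2,3,25,0],[-1,2,3,40,0],[-1,2,3,55,0],[-1,2,3,70,0],[-1,2,3,83,0],[-1,2,3,94,0],[-1,2,3,102,0],[-1,2,3,107,0],[-1,2,3,110,0],[-1,2,3,110,0]]'&& python3 -m crank '[[-1,0,0,2,0],[-1,0,0,4,0],[-1,0,0,5,0],[-1,0,0,6,0],[-1,0,0,6,0],[-1,0,0,6,0]]'
```

```text
time: 6.22
tool_pos: [0.5243, -0.0902, 0.2392]
tool_rot: [-3.141, 0.0, 0.869]
contact_force: [-0.0, 0.0, -2.8]
opening: 0.0462
grip_force: 30.0
time: 6.72
tool_pos: [0.5244, -0.0902, 0.2338]
tool_rot: [3.141, -0.0, 0.869]
contact_force: [0.7, -0.3, -2.7]
opening: 0.0457
grip_force: 30.0
```

Continue in small steps until contact.

```bash
python3 -m crank '[[-1,0,0,0.7,0],[-1,0,0,1.4,0],[-1,0,0,2,0],[-1,0,0,2,0],[-1,0,0,2,0]]'; python3 - <<'E'
from cell import vision
import cv2,numpy as np
p,d=vision.read_camera('side');cv2.imwrite('pics/side3.png',cv2.resize(p[150:310,200:400],None,fx=3,fy=3)[:,:,::-1])
E
```

```text
time: 7.13
tool_pos: [0.5243, -0.0902, 0.2322]
tool_rot: [3.141, -0.0, 0.869]
contact_force: [-2.4, 0.7, 4.0]
opening: 0.0461
grip_force: 30.0
```

View pics/side3.png

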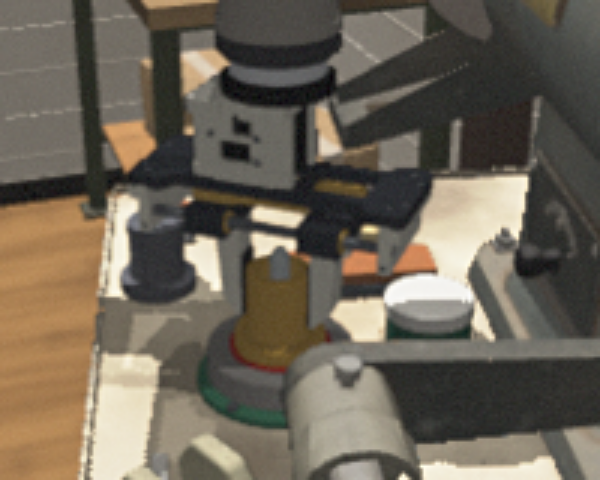

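The picture shows the collar seated on the red washer, around (280,355) in the crop, with the rod tip standing out at (280,262). The vertical force shifted by about +7 N, which confirms contact. Next I release and rise.

```bash
python3 -m crank '[[-0.1,0,0,0,0],[0.1,0,0,0,0],[0.4,0,0,0,0],[0.5,0,0,0,0],[0.5,0,0,0,0],[0.5,0,0,0,0]]' && python3 -m crank '[[0.5,0,0,-5,0],[0.5,0,0,-15,0],[0.5,0,0,-30,0],[0.5,0,0,-50,0],[0.5,0,0,-75,0],[0.5,0,0,-100,0],[0.5,0,0,-125,0],[0.5,0,0,-140,0],[0.5,0,0,-150,0],[0.5,0,0,-150,0],[0.5,0,0,-150,0]]'; python3 - <<'E'
from h import *
for n in('scene','side'):
    p,d=vision.read_camera(n);c=vision.get_calibration(n)
    if n=='scene':cv2.imwrite('pics/scene4.png',cv2.resize(p[150:310,200:400],None,fx=3,fy=3)[:,:,::-1])
    hsv=cv2.cvtColor(p,cv2.COLOR_RGB2HSV);H,S,V=[hsv[...,i].astype(int) for i in range(3)]
    P=cloud(c,d,(H>12)&(H<28)&(S>130));P=P[(abs(P[:,0]-.521)<.06)&(abs(P[:,1]+.09)<.06)]
    print(np.percentile(P[:,2],[1,50,99]));q=P[P[:,2]>.086];print(len(q),circ(q))
E
```

```text
time: 7.68
tool_pos: [0.5244, -0.0902, 0.2316]
tool_rot: [3.142, 0.0, 0.869]
contact_force: [0.8, 0.2, 0.4]
opening: 0.0681
grip_force: 0.0
time: 8.6
tool_pos: [0.5241, -0.0901, 0.3818]
tool_rot: [3.141, -0.0, 0.869]
contact_force: [-0.5, -0.1, -0.2]
opening: 0.0691
grip_force: 0.0
[0.03330364 0.0609503  0.28827223]
156 (array([ 0.53297677, -0.0915396 ]), np.float64(0.02798835925985048))
[0.03529393 0.06945921 0.2996253 ]
241 (array([ 0.50733825, -0.07984059]), np.float64(0.03078582006813961))
```

View pics/scene4.png

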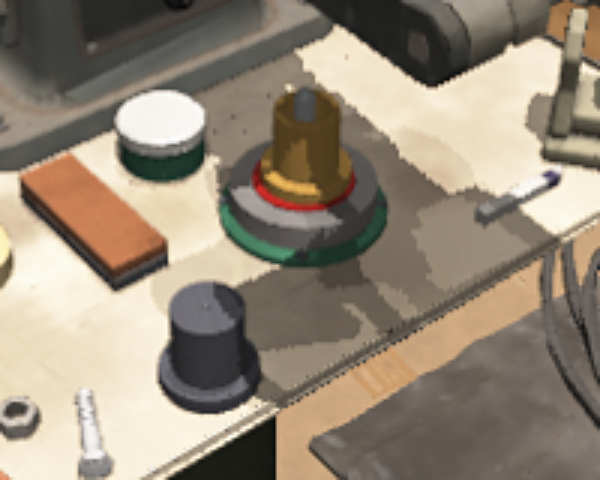

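The collar sits flat and centred on the washer, at about (305,175) in the crop. The rod shows in its bore, and the blank is untouched.

```bash
python3 -c "from cell import ticket;print(ticket.hand_in())"
```

```text
the job is handed in; nothing more can be done
None
```

The collar was lowered in the gripper over the rod, its flange sits flat on the red washer and it has been released; the blank was not moved, and the job is handed in, but hand-in returned no verdict.

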